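# Set the dryer selector and throw the isolator on

### The arm

A 7-joint arm with a two-finger parallel gripper is mounted at the origin on the work surface. World frame = base frame: x ahead of the robot, y to its left, z up, the work surface at z = 0. Lengths are in m, angles in rad, forces in N, time in s.
With the tool pointing down it reaches from about 0.425 to 0.925 m from the base axis. Payload 6.8 kg.
Tool frame: the origin (TCP) lies midway between the tips of the shut fingers; the grasp point (between the pads) lies 19 mm behind it (bot.pinch_z is the distance from the TCP to the grasp point, in m); z points along the fingers, y is the line along which they close (so a half turn about z gives the same grasp; the last joint's range is limited). The gripper opens to 85 mm and grips with 20 to 120 N. Pads are 22 mm wide; open, the fingers measure 114 mm over their backs; the gripper's body (76 mm by 85 mm) begins 54 mm behind the grasp point. The pads swing forward as they close: fully open they stand 13 mm farther back than shut.
Start: joints at [1.029, 0.477, 0.022, 1.555, -0.011, 1.109, -0.083], TCP at [0.284, -0.612, 0.199] pointing down, gripper open.
Joint ranges: [-2.96, 2.96], [-0.34, 2.1], [-1.41, 1.46], [0.24, 2.44], [-1.37, 4.51], [0.17, 1.92], [-2.96, 2.96]. Speed limits (rad/s): [2.39, 2.39, 3.14, 3.14, 3.14, 3.14, 3.14].

### API

Orientations are given as a unit quaternion [w, x, y, z].
In Python, from station import bot, imaging gives the robot as it stands. The module is installed in compiled form; this text tells all that it offers.
- The arm moves only by the tool carry_out, never from a script. Its argument "targets" is a list of rows, each a list of 5 numbers: the shift along the tool's x, y, z in cm, then the turn about the tool's z in degrees, then the opening, from -1 (shut) to 1 (fully open). In form: [[x, y, z, yaw, gripper], ...]. A call has 1 to 12 rows; each row shifts and turns the commanded pose from where the row before left it, along the tool's axes as they then stand; what a row does not reach is not made up. A row lasts 1/10 s, in which the tool goes at most 50 mm and 8.59 degrees, less where a joint would pass 70% of its speed; a pose out of reach is approached as far as the arm can. A call is refused whole if a number of a shift passes 5 or a number of a turn 8.59, either way. A call with a gripper value outside its range is refused whole. The fingers move at their own pace and stop on an object; "force" is the grip in N (left out, the last holds). Time passes only in rows, so rows that do not move let the fingers close. It gives the time, the measured TCP pose, the force, the opening and the grip force at its end, in the units of the state.
- bot.get_obs(): the state, without advancing time (a new reading comes with each control period).
- imaging.read_camera(name): name is "side" or "top"; returns the picture (400x640x3 uint8, red, green, blue); there is no depth.
- imaging.calibration(name): a dict with "fx", "fy", "cx", "cy" (pixels), "extrinsics" (4x4, takes a point from world to camera coordinates). Camera axes: x right, y up, looking along -z (the intrinsics and any distortion apply to the point x, -y, -z); pixel columns grow to the right and rows downward; lengths in m; the calibration is good to about 2 mm. A picture is of the moment at which its call begins. calibration takes no time and is no camera call.
- bot.hand_in(): hands the job in; it is judged then, once.
The state is a dict: "t": time; "q": joint angles; "joint_vel": joint speeds; "joint_torque": joint torques, N m; "eef_pos": TCP position; "tool_rot": TCP orientation; "contact_force": force on the tool from outside, world axes, zero at the start; "torque": the same for the moment, N m; "gripper_width": opening from 0.0 (shut) to 1.0 (fully open); "grasp_force": force on a finger pad.
Only numpy, scipy, OpenCV 4.12 (cv2) and the standard library are available. Lean on these libraries where they do the work, as an engineer would, in place of code of your own. Each camera call takes 0.05 s, during which the arm holds its last target. There are 200 camera calls.

### The job

Get the dryer ready to run. While its isolator lever is still off, turn the selector handle on the sloping control box until its pointed nose points squarely at the tab on the dial ring, and only then throw the isolator lever right over, away from the robot, so that it rests home in its on position. Leave the selector on the tab and do not disturb the things standing about.

Things in the scene. Friction and masses are not known exactly. Their poses are not given: they have to be found in the camera images.
- console: white control box, 200 wide x 170 x 55 mm, on a dark foot plate (170 x 150 mm) and grey post, fixed. Origin on the table; z up, x level, away from the robot, turned up to 0.2 rad about z. Its face slopes 28 deg from level, looking up and towards the robot: outward normal (-sin 28, 0, cos 28), uphill (cos 28, 0, sin 28). It may stand left or right of the isolator; top edge 150 mm up
- face_centre (a point): centre of the control box's sloping face, 110 mm above the console origin, on the selector's turning axis (the face normal). Axes: x uphill along the face, z the outward normal. A flat steel dial ring, 80 mm radius and 3 mm thick, lies on the face round this point; it cannot be turned by hand
- selector (a joint): selector angle about the outward face normal, rad: 0 = nose uphill, positive = anticlockwise seen looking at the face; stops at -1.6 and 1.6, starts between -1.25 and -1.0, clockwise of the tab. Stiff (0.15 N m friction), no spring, stays where left
- selector_hub (a point): point on the turning axis inside the selector's bar, 30 mm above the face; x axis along the bar to the nose, z the outward normal. The grey bar is 18 mm thick, 101 mm long, and spans 11 to 50 mm above the face; it stands on a black disc of 34 mm radius whose top is 11 mm above the face
- selector_nose (a point): tip of the selector's nose, 54 mm from the axis and 30 mm above the face. The nose is a 90 deg wedge; a white line runs along the top of that half of the bar. The other end is round and reaches 47 mm from the axis
- mark (a point): where the nose tip belongs: in line with the tab, 54 mm from the axis, 30 mm above the face. The tab is a dark steel block on the dial ring, 14 mm wide, 61 to 79 mm from the axis, its top 19 mm above the face; it lies between 0.6 rad clockwise and 0.3 rad anticlockwise of uphill
- isolator: grey steel switch box 130 x 130 mm, 85 mm high, on a dark plate 170 x 150 mm, fixed; origin on the table under its centre, z up, x pointing away from the robot (turned up to 0.2 rad about z). Two steel ears on its top (36 x 64 mm overall, up to 104 mm above the table) carry the lever
- lever (a joint): isolator lever angle, rad: 0 = off (on its stop, leaning 0.62 rad from upright towards the robot, the isolator's -x), 1.24 = on (on its stop, leaning 0.62 rad away). A heavy steel throw lever (0.5 kg): about 2.5 N at the grip lifts it off a stop, near none at upright (0.62), and past upright it drops over to the other stop by itself and stays
- lever_axis (a point): the lever's hinge, 90 mm above the table over the isolator's centre; the axis runs along the isolator's y
- lever_grip (a point): centre of the lever's cross grip: a dark steel round bar 22 mm thick and 90 mm long along the isolator's y, 100 mm from the hinge axis; 171 mm above the table at either stop, 190 mm when upright. It is joined to the hinge by a flat steel arm 26 mm wide, 12 mm thick
- detergent: bystander: closed white plastic bottle, 72 mm across, 190 mm high, origin under its centre
- carton: bystander: cardboard carton 70 x 110 x 50 mm high, origin under its centre
- scoop_cup: bystander: grey plastic cup, 70 mm across, 70 mm high, origin under its centre
- lint_brush: bystander: brush lying on the table beyond the work, 200 mm long along its x axis, 20 mm high, origin under its middle
There are look-alikes about, which are no part of the job. What is shaped like the isolator but pink or purple is not meant.

How it is judged:
On the way, in this order (a step that is already met when the one before it is completed fails the run):
1. with the lever still off, the selector's nose points at the tab (distance between selector_nose and mark below 0.009 m and velocity of joint selector between -0.1 and 0.1 rad/s and value of joint lever below 0.3 rad), for 0.3 s.
2. the lever is thrown over to on (value of joint lever above 1.15 rad), for 0.2 s.
At the end, for the whole second after the job is handed in: the selector's nose tip is within 9 mm of the mark point in line with the tab (about 9.5 degrees), and the lever rests on its on stop (joint above 1.15 rad) (distance between selector_nose and mark below 0.009 m and value of joint lever above 1.15 rad and velocity of joint lever between -0.1 and 0.1 rad/s); the robot touches nothing.
It fails at once if the lever past upright while the nose is not on the tab (more than 12 mm off) (value of joint lever above 0.62 rad and distance between selector_nose and mark above 0.012 m).
It fails at once if a bystander pushed more than 30 mm or tipped over (distance of any of detergent, carton, scoop_cup, lint_brush from where it was at the start of the episode above 0.03 m or angle between any of detergent, carton, scoop_cup's own z axis and vertical above 0.5 rad).
It also fails if it takes over 51 s, if anything falls off the work surface, if the arm or the gripper's body presses on something with over 40 N, if the wrist force passes 120 N, or if a joint passes its speed limit or range.

## Working session

There is one attempt and no reset: what is moved stays moved. The work goes in short steps, Python scripts to look and compute and a tool call to move; the robot and the scene stay as the last step left them, time stands still between calls to the robot, and variables do not carry over. Pictures are saved under pics/ and viewed, at most 10 in all, crops included, and the job is handed in when it is done.

Besides the shell and the picture viewer there is one more tool, called by a JSON object that holds its "fn" and its "kwargs", one argument or row to a line. carry_out: Moves the arm, as the interface text tells. Its arguments: {"type":"object","properties":{"targets":{"type":"array"},"force":{"type":"number"}},"required":["targets"]}

```bash
mkdir -p pics; python3 - <<'E'
from station import bot, imaging
import cv2
for n in("side","top"):
    im=imaging.read_camera(n); cv2.imwrite(f"pics/{n}0.png",im[:,:,::-1]); c=imaging.calibration(n)
    print(n,{k:(v if k!="extrinsics" else [[round(float(x),4) for x in r] for r in v]) for k,v in c.items()})
print(bot.get_obs())
E
```

```text
side {'fx': 434.19916357804493, 'fy': 434.19916357804493, 'cx': 317.84378679110023, 'cy': 204.9730675201023, 'extrinsics': [[-0.9953, -0.097, 0.0086, 0.5509], [0.0578, -0.5176, 0.8536, -0.1416], [-0.0783, 0.8501, 0.5208, -1.4217], [0.0, 0.0, 0.0, 1.0]]}
top {'fx': 407.9056170461406, 'fy': 407.9056170461406, 'cx': 317.17372531118576, 'cy': 200.50907032405192, 'extrinsics': [[-0.0243, -0.9997, 0.0075, 0.0044], [0.9872, -0.0228, 0.1576, -0.5881], [-0.1574, 0.0112, 0.9875, -1.3352], [0.0, 0.0, 0.0, 1.0]]}
{'t': 0.1, 'q': array([ 1.02888587,  0.47772111,  0.02237338,  1.55634191, -0.01146925,
        1.1092998 , -0.08310769]), 'joint_vel': array([-0.00158594, -0.00192809,  0.00223044, -0.00352951, -0.00039668,
       -0.00063674, -0.00128407]), 'joint_torque': array([ 5.48013108e-03, -5.97758639e+01,  1.61391858e+00, -2.81953132e+01,
        1.27716290e-02,  5.04687967e-03,  4.42550444e-06]), 'eef_pos': array([ 0.28343974, -0.61196686,  0.19822563]), 'tool_rot': array([-7.80475933e-04,  9.76567938e-01,  2.15207778e-01, -2.54347229e-04]), 'contact_force': array([-0.37785345, -0.62320563,  0.36898349]), 'torque': array([ 0.00155314, -0.03072481,  0.01744995]), 'grasp_force': 0.0, 'gripper_width': 0.999501237612373}
```

View pics/side0.png

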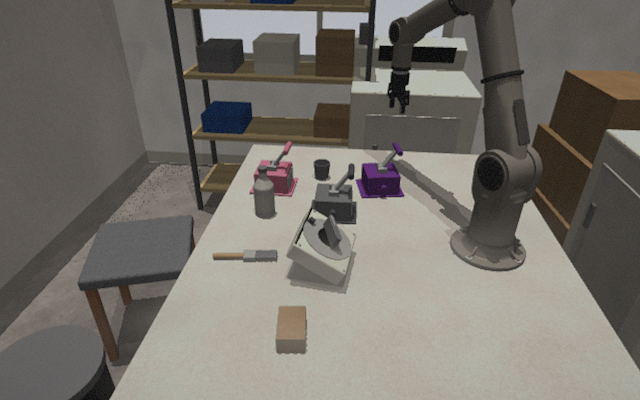

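View pics/top0.png

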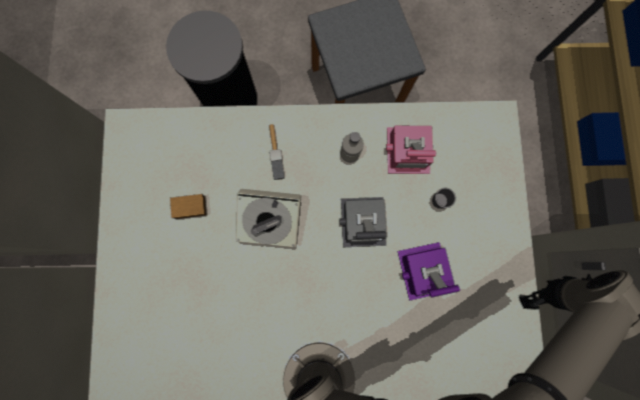

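Three boxes have the isolator's shape in the top view: pink (411,150), purple (427,271) and grey (364,221). Only the grey one fits the description. The console is at (268,219), left of the isolator. I'll confirm this in enlarged crops.

```bash
python3 - <<'E'
import cv2
a=cv2.imread("pics/top0.png")[180:260,225:400]; b=cv2.imread("pics/side0.png")[155:290,280:365]
cv2.imwrite("pics/topc.png",cv2.resize(a,(787,360),interpolation=cv2.INTER_CUBIC))
cv2.imwrite("pics/sidec.png",cv2.resize(b,(374,594),interpolation=cv2.INTER_CUBIC))
E
```

```text
(no output)
```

View pics/topc.png

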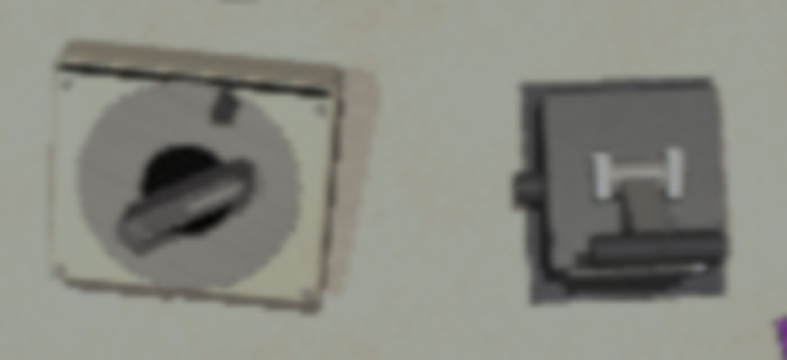

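View pics/sidec.png

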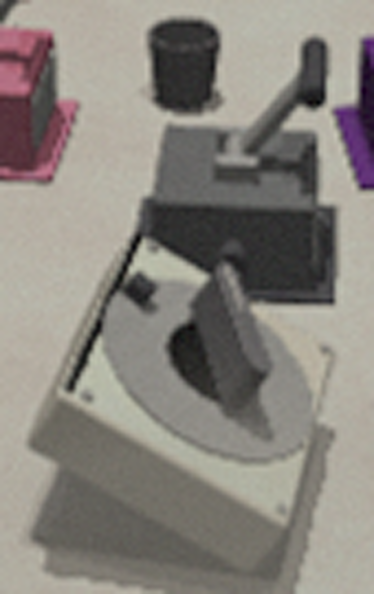

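The crops confirm it. The grey isolator has its grip toward the robot (off), at about (370,235) in the top view. The selector's nose points right at about (281,218) and the tab is at about (275,203). Now I'll fit the poses over both views.

```bash
cat > h.py <<'E'
import numpy as np
from station import bot, imaging
from scipy.spatial.transform import Rotation as R
from scipy.optimize import least_squares
C={n:imaging.calibration(n) for n in("side","top")}
def proj(n,p):
    c=C[n];E=np.array(c["extrinsics"]);q=E[:3,:3]@p+E[:3,3]
    return np.array([c["cx"]+c["fx"]*q[0]/-q[2],c["cy"]+c["fy"]*-q[1]/-q[2]])
def px(n,u,v):
    s,o=((4.5,(225,180)) if n=="top" else (4.4,(280,155)))
    return (np.array([u,v])+.5)/s-.5+o
def tri(uvs): # {cam:px}
    return least_squares(lambda p:np.concatenate([proj(n,p)-m for n,m in uvs.items()]),[.55,0,.1]).x
s28=np.deg2rad(28)
def face(P):  # returns origin, rot of face_centre
    x,y,w=P[:3]; up=np.array([np.cos(s28),0,np.sin(s28)]);n=np.array([-np.sin(s28),0,np.cos(s28)])
    M=R.from_euler("z",w).as_matrix()@np.c_[up,np.cross(n,up),n]
    return np.array([x,y,.110]),M
E
python3 - <<'E'
from h import *
L=lambda a,r,h:(r*np.cos(a),r*np.sin(a),h)
pts=[("UL",(57,68),(67,388),lambda P:(.085,.1,0)),("UR",(333,97),(147,232),lambda P:(.085,-.1,0)),
("DR",(322,300),(335,345),lambda P:(-.085,-.1,0)),("DL",(55,273),(275,530),lambda P:(-.085,.1,0)),
("tab",(226,105),(142,287),lambda P:L(P[3],.07,.019)),
("nose",(252,172),(228,258),lambda P:L(P[4],.054,.05)),("tail",(130,235),(268,374),lambda P:L(P[4]+np.pi,.045,.05))]
def f(P):
    o,M=face(P);r=[]
    for _,t,s,g in pts:
        p=o+M@np.array(g(P)); r+=[proj("top",p)-px("top",*t),proj("side",p)-px("side",*s)]
    return np.concatenate(r)
S=least_squares(f,[.5,.1,-.1,-.3,-1.1],loss="soft_l1");print("console",S.x.round(4))
r=f(S.x).reshape(-1,4)
o,M=face(S.x)
for (k,t,s,g),e in zip(pts,r): print(k,e.round(1),"tri",tri({"top":px("top",*t),"side":px("side",*s)}).round(3),"model",(o+M@np.array(g(S.x))).round(3))
ip=[("ge-",(727,247),(315,45),(-.0581,-.045,.171)),("ge+",(584,255),(313,92),(-.0581,.045,.171)),
("b1",(543,95),(155,205),(.065,.065,.085)),("b2",(712,82),(168,127),(.065,-.065,.085)),("b3",(725,288),(318,133),(-.065,-.065,.085)),("b4",(552,275),(318,208),(-.065,.065,.085))]
def g(P):
    M=R.from_euler("z",P[2]).as_matrix();r=[]
    for _,t,s,q in ip:
        p=np.array([P[0],P[1],0])+M@np.array(q); r+=[proj("top",p)-px("top",*t),proj("side",p)-px("side",*s)]
    return np.concatenate(r)
S2=least_squares(g,[.5,-.1,0],loss="soft_l1");print("iso",S2.x.round(4))
M=R.from_euler("z",S2.x[2]).as_matrix()
for (k,t,s,q),e in zip(ip,g(S2.x).reshape(-1,4)): print(k,e.round(1),"tri",tri({"top":px("top",*t),"side":px("side",*s)}).round(3),"model",(np.array([*S2.x[:2],0])+M@np.array(q)).round(3))
for k,uv in dict(det=(352,147),carton=(188,206),cup=(443,200),brush=(277,152)).items():
    print(k,least_squares(lambda p:proj("top",np.array([p[0],p[1],.04]))-uv,[.5,0]).x.round(3))
E
```

```text
console [ 0.5141  0.152  -0.1324 -0.2934 -0.9881]
UL [ 0.1 -1.9 -2.6  0.1] tri [0.595 0.241 0.151] model [0.602 0.241 0.15 ]
UR [ 2.2 -1.5 -3.1 -1.5] tri [0.568 0.05  0.15 ] model [0.575 0.043 0.15 ]
DR [0.1 2.4 0.6 0.4] tri [0.431 0.063 0.072] model [0.427 0.063 0.07 ]
DL [-1.3  1.8  3.1 -1. ] tri [0.46  0.258 0.063] model [0.453 0.261 0.07 ]
tab [-0.6  1.4 -0.3 -1.6] tri [0.563 0.124 0.152] model [0.561 0.125 0.158]
nose [-0.6  2.2 -2.2 -0.2] tri [0.511 0.105 0.168] model [0.511 0.107 0.168]
tail [-1.1  1.5 -0.8 -1.3] tri [0.475 0.193 0.137] model [0.474 0.195 0.143]
iso [ 0.5137 -0.1652  0.0249]
ge- [-1.2  0.7 -0.2  0.8] tri [ 0.458 -0.215  0.173] model [ 0.457 -0.212  0.171]
ge+ [1.1 0.3 0.1 1.8] tri [ 0.455 -0.118  0.18 ] model [ 0.454 -0.122  0.171]
b1 [-0.9  0.6 -0.8 -0.7] tri [ 0.577 -0.102  0.081] model [ 0.577 -0.099  0.085]
b2 [ 0.9  1.6 -0.9 -0.7] tri [ 0.582 -0.226  0.084] model [ 0.58  -0.229  0.085]
b3 [ 1.  -4.7 -0.1 -0.6] tri [ 0.442 -0.228  0.083] model [ 0.45  -0.232  0.085]
b4 [-0.5  0.2 -0.3  0.3] tri [ 0.447 -0.103  0.085] model [ 0.447 -0.102  0.085]
det [ 0.775 -0.135]
carton [0.58  0.428]
cup [ 0.581 -0.439]
brush [0.763 0.126]
```

```bash
cat >> h.py <<'E'
CON=(.5141,.152,-.1324)
def fing(a,rc=.033,off=.011,dz=.020):
    "TCP and heading (deg) of the shut fingers pushing the bar's clockwise side at selector angle a"
    o,M=face(CON); b=np.array([np.cos(a),np.sin(a),0]);t=np.array([-np.sin(a),np.cos(a),0])
    e=o+M@(rc*b-.009*t+np.array([0,0,.05])); d=(M@b)[:2];d/=np.linalg.norm(d); h=np.array([-d[1],d[0]])
    return np.r_[e[:2]-off*h,e[2]-dz],np.degrees(np.arctan2(h[1],h[0]))
def head(q=None):
    q=bot.get_obs()["tool_rot"] if q is None else q
    x=R.from_quat(np.r_[q[1:],q[0]]).as_matrix()[:,0];return np.degrees(np.arctan2(x[1],x[0]))
def rows(wps,grip=-1,p=None,h=None):
    "wps: (xyz, heading, nrows)"
    p=bot.get_obs()["eef_pos"] if p is None else np.array(p); h=head() if h is None else h
    for w,H,n in wps:
        d=(np.array(w)-p)/n;dh=(H-h)/n
        for i in range(n):
            c,s=np.cos(np.radians(h)),np.sin(np.radians(h))
            print([round(float(v),2) for v in (100*(d[0]*c+d[1]*s),100*(d[0]*s-d[1]*c),-100*d[2],-dh)]+[grip],end=", ")
            p=p+d;h+=dh
        print(" ->",p.round(3),round(h,1))
E
python3 - <<'E'
from h import *
for a in(-1.2,-1,-.6,-.293): print(a,fing(a))
s,h=fing(-1.0,off=.035); h0=head()
p=bot.get_obs()["eef_pos"]
rows([((p[0],p[1],.31),h0,3),((s[0],s[1],.31),h0,16),(s,h0,5)])
E
```

```text
-1.2 (array([0.47868052, 0.1187953 , 0.13582314]), np.float64(11.359949059949042))
-1 (array([0.48529942, 0.11744328, 0.13896263]), np.float64(21.964419426196024))
-0.6 (array([0.498955  , 0.11895363, 0.14454819]), np.float64(44.64433790467414))
-0.293 (array([0.5089128 , 0.12388184, 0.14775932]), np.float64(63.549921665826524))
[0.0, 0.0, -3.73, -0.0, -1], [0.0, 0.0, -3.73, -0.0, -1], [0.0, 0.0, -3.73, -0.0, -1],  -> [ 0.283 -0.612  0.31 ] 24.9
[2.91, -3.61, -0.0, -0.0, -1], [2.91, -3.61, -0.0, -0.0, -1], [2.91, -3.61, -0.0, -0.0, -1], [2.91, -3.61, -0.0, -0.0, -1], [2.91, -3.61, -0.0, -0.0, -1], [2.91, -3.61, -0.0, -0.0, -1], [2.91, -3.61, -0.0, -0.0, -1], [2.91, -3.61, -0.0, -0.0, -1], [2.91, -3.61, -0.0, -0.0, -1], [2.91, -3.61, -0.0, -0.0, -1], [2.91, -3.61, -0.0, -0.0, -1], [2.91, -3.61, -0.0, -0.0, -1], [2.91, -3.61, -0.0, -0.0, -1], [2.91, -3.61, -0.0, -0.0, -1], [2.91, -3.61, -0.0, -0.0, -1], [2.91, -3.61, -0.0, -0.0, -1],  -> [0.463 0.108 0.31 ] 24.9
[-0.0, 0.0, 3.42, -0.0, -1], [-0.0, 0.0, 3.42, -0.0, -1], [-0.0, 0.0, 3.42, -0.0, -1], [-0.0, 0.0, 3.42, -0.0, -1], [-0.0, 0.0, 3.42, -0.0, -1],  -> [0.463 0.108 0.139] 24.9
```

{"fn": "carry_out", "kwargs": {
  "targets": [
    [0, 0, -3.7, 0, -1],
    [0, 0, -3.7, 0, -1],
    [0, 0, -3.7, 0, -1],
    [2.9, -3.6, 0, 0, -1],
    [2.9, -3.6, 0, 0, -1],
    [2.9, -3.6, 0, 0, -1],
    [2.9, -3.6, 0, 0, -1],
    [2.9, -3.6, 0, 0, -1],
    [2.9, -3.6, 0, 0, -1],
    [2.9, -3.6, 0, 0, -1],
    [2.9, -3.6, 0, 0, -1],
    [2.9, -3.6, 0, 0, -1]
  ],
  "force": 60
}}

```text
t: 1.3
eef_pos: [0.3842, -0.2069, 0.3099]
tool_rot: [0.0, 0.977, 0.215, -0.0]
contact_force: [0.9, 0.5, 0.9]
gripper_width: -0.001
grasp_force: 0.0
```

{"fn": "carry_out", "kwargs": {
  "targets": [
    [2.9, -3.6, 0, 0, -1],
    [2.9, -3.6, 0, 0, -1],
    [2.9, -3.6, 0, 0, -1],
    [2.9, -3.6, 0, 0, -1],
    [2.9, -3.6, 0, 0, -1],
    [2.9, -3.6, 0, 0, -1],
    [2.9, -3.6, 0, 0, -1],
    [0, 0, 0, 0, -1],
    [0, 0, 0, 0, -1],
    [0, 0, 0, 0, -1]
  ]
}}

```text
t: 2.3
eef_pos: [0.4624, 0.1039, 0.3097]
tool_rot: [0.0, 0.977, 0.214, -0.001]
contact_force: [-0.3, 0.7, 0.0]
gripper_width: 0.002
grasp_force: 0.0
```

```bash
python3 - <<'E'
from h import *
o=bot.get_obs();print(o["t"],o["eef_pos"],head(),o["contact_force"],o["gripper_width"])
s,_=fing(-1.0,off=.035);h=head();p=o["eef_pos"]
rows([((s[0],s[1],p[2]),h,3),(s,h,5)])
E
```

```text
2.3 [0.46239947 0.10386666 0.30967842] 24.768502745113576 [-0.31167548  0.67757148  0.00243651] 0.0016792797536736828
[0.08, -0.13, -0.0, -0.0, -1], [0.08, -0.13, -0.0, -0.0, -1], [0.08, -0.13, -0.0, -0.0, -1],  -> [0.463 0.108 0.31 ] 24.8
[0.0, 0.0, 3.41, -0.0, -1], [0.0, 0.0, 3.41, -0.0, -1], [0.0, 0.0, 3.41, -0.0, -1], [0.0, 0.0, 3.41, -0.0, -1], [0.0, 0.0, 3.41, -0.0, -1],  -> [0.463 0.108 0.139] 24.8
```

{"fn": "carry_out", "kwargs": {
  "targets": [
    [0.2, -0.4, 0, 0, -1],
    [0, 0, 3.4, 0, -1],
    [0, 0, 3.4, 0, -1],
    [0, 0, 3.4, 0, -1],
    [0, 0, 3.4, 0, -1],
    [0, 0, 3.4, 0, -1],
    [0, 0, 0, 0, -1]
  ]
}}

```text
t: 3.0
eef_pos: [0.4596, 0.1076, 0.1366]
tool_rot: [0.0, 0.977, 0.215, -0.004]
contact_force: [0.7, -1.8, 0.3]
gripper_width: 0.001
grasp_force: 0.0
```

```bash
python3 - <<'E'
from h import *
import cv2
o=bot.get_obs();print(o["t"],o["eef_pos"],head(),o["contact_force"])
b=imaging.read_camera("side")[155:290,270:370,::-1]
cv2.imwrite("pics/side1.png",cv2.resize(b,None,fx=4.4,fy=4.4,interpolation=cv2.INTER_CUBIC))
# from commanded pose to arc
A=[-1.0,-.85,-.7,-.55,-.42,-.33]
w=[]
for a in A: q,h=fing(a); w.append((q,h,3 if a==-1 else 4))
rows(w)
E
```

```text
3.0 [0.45964645 0.10763481 0.13658382] 24.77578149432189 [ 0.65916996 -1.81932842  0.27095395]
[0.85, 0.07, 0.0, 0.94, -1], [0.85, 0.05, 0.0, 0.94, -1], [0.85, 0.04, 0.0, 0.94, -1],  -> [0.485 0.117 0.139] 22.0
[0.12, 0.05, -0.06, -2.06, -1], [0.12, 0.05, -0.06, -2.06, -1], [0.11, 0.06, -0.06, -2.06, -1], [0.11, 0.06, -0.06, -2.06, -1],  -> [0.49  0.117 0.141] 30.2
[0.12, 0.05, -0.05, -2.14, -1], [0.12, 0.05, -0.05, -2.14, -1], [0.12, 0.06, -0.05, -2.14, -1], [0.11, 0.06, -0.05, -2.14, -1],  -> [0.496 0.118 0.143] 38.8
[0.12, 0.05, -0.05, -2.22, -1], [0.12, 0.06, -0.05, -2.22, -1], [0.12, 0.06, -0.05, -2.22, -1], [0.12, 0.06, -0.05, -2.22, -1],  -> [0.501 0.12  0.145] 47.6
[0.11, 0.05, -0.04, -1.99, -1], [0.11, 0.05, -0.04, -1.99, -1], [0.1, 0.05, -0.04, -1.99, -1], [0.1, 0.06, -0.04, -1.99, -1],  -> [0.505 0.121 0.147] 55.6
[0.07, 0.04, -0.02, -1.41, -1], [0.07, 0.04, -0.02, -1.41, -1], [0.07, 0.04, -0.02, -1.41, -1], [0.07, 0.04, -0.02, -1.41, -1],  -> [0.508 0.123 0.147] 61.2
```

View pics/side1.png

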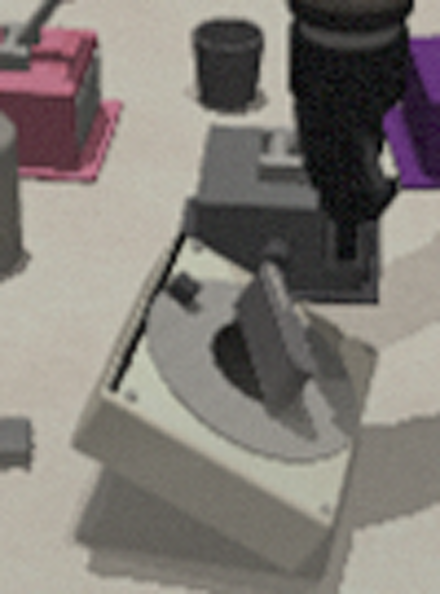

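The shut fingers (tip at about (348,258) in the crop) stand clear on the clockwise side of the nose (268,265). Next I push along the arc.

{"fn": "carry_out", "kwargs": {
  "targets": [
    [0.85, 0.07, 0, 0.9, -1],
    [0.85, 0.05, 0, 0.9, -1],
    [0.85, 0.04, -0.2, 0.9, -1],
    [0.12, 0.05, -0.1, -2, -1],
    [0.12, 0.05, -0.06, -2, -1],
    [0.11, 0.06, -0.06, -2, -1],
    [0.11, 0.06, -0.06, -2, -1],
    [0.12, 0.05, -0.05, -2.2, -1],
    [0.12, 0.05, -0.05, -2.2, -1],
    [0.12, 0.06, -0.05, -2.2, -1],
    [0.12, 0.06, -0.05, -2.2, -1]
  ]
}}

```text
t: 4.15
eef_pos: [0.4985, 0.1198, 0.1481]
tool_rot: [0.0, 0.943, 0.334, 0.001]
contact_force: [0.7, -0.1, 0.1]
gripper_width: -0.003
grasp_force: 0.0
```

```bash
python3 - <<'E'
from h import *
import cv2
o=bot.get_obs();print(o["t"],o["eef_pos"],head(),o["contact_force"])
b=imaging.read_camera("side")[155:290,280:365,::-1]
cv2.imwrite("pics/side2.png",cv2.resize(b,None,fx=4.4,fy=4.4,interpolation=cv2.INTER_CUBIC))
w=[]
for a in [-.55,-.42,-.33]: q,h=fing(a); w.append((q,h,4))
rows(w)
E
```

```text
4.15 [0.49848095 0.11980324 0.14807952] 38.98846576741448 [ 0.74445427 -0.13236344  0.1345057 ]
[0.03, 0.04, 0.07, -2.14, -1], [0.03, 0.04, 0.07, -2.14, -1], [0.03, 0.04, 0.07, -2.14, -1], [0.03, 0.04, 0.07, -2.14, -1],  -> [0.501 0.12  0.145] 47.6
[0.11, 0.05, -0.04, -1.99, -1], [0.11, 0.05, -0.04, -1.99, -1], [0.1, 0.05, -0.04, -1.99, -1], [0.1, 0.06, -0.04, -1.99, -1],  -> [0.505 0.121 0.147] 55.6
[0.07, 0.04, -0.02, -1.41, -1], [0.07, 0.04, -0.02, -1.41, -1], [0.07, 0.04, -0.02, -1.41, -1], [0.07, 0.04, -0.02, -1.41, -1],  -> [0.508 0.123 0.147] 61.2
```

View pics/side2.png

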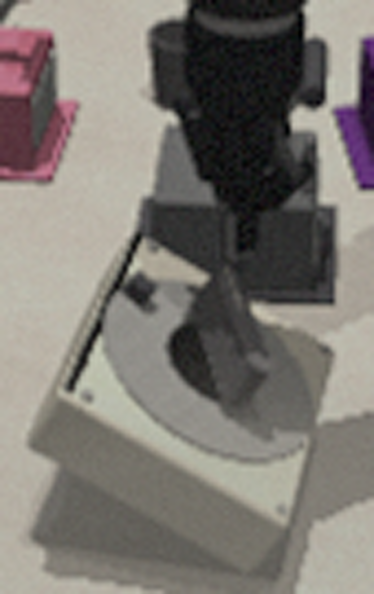

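```bash
python3 - <<'E'
from h import *
import cv2
p=bot.get_obs()["eef_pos"]
f=lambda q:((proj("side",q)-(280,155)+.5)*4.4).round()
o,M=face(CON)
print("tcp",f(p),"nose top",[f(o+M@np.array([.054*np.cos(a),.054*np.sin(a),.05])) for a in(-1.05,-1,-.9,-.8)])
print("tcp in face frame",M.T@(p-o), "bar frame a=-1",R.from_euler("z",1.0).as_matrix()@(M.T@(p-o)))
t=imaging.read_camera("top")[180:260,225:325,::-1]
cv2.imwrite("pics/top2.png",cv2.resize(t,None,fx=6,fy=6,interpolation=cv2.INTER_CUBIC))
print("top tcp",(proj("top",p)-(225,180)+.5)*6)
E
```

```text
tcp [235. 294.] nose top [array([223., 258.]), array([219., 258.]), array([213., 257.]), array([207., 257.])]
tcp in face frame [ 0.0082081  -0.03391916  0.03882745] bar frame a=-1 [ 0.03297684 -0.01141972  0.03882745]
top tcp [311.72982358 271.20474343]
```

View pics/top2.png

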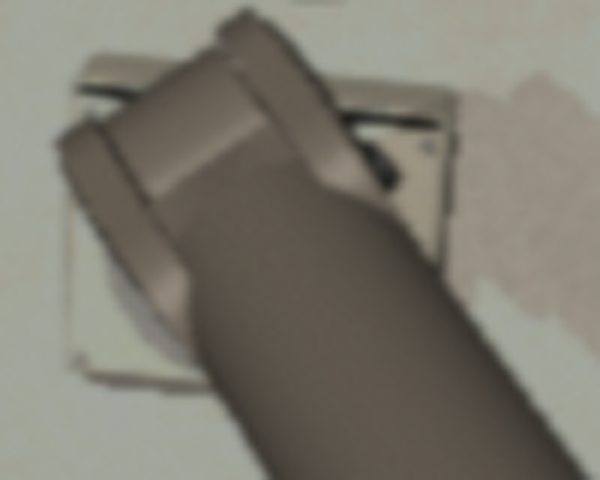

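No clear contact force yet (0.7 N), and the bar looks unmoved. I'll feel for contact along tool x.

{"fn": "carry_out", "kwargs": {
  "targets": [
    [0.1, 0, 0, 0, -1],
    [0.1, 0, 0, 0, -1],
    [0.1, 0, 0, 0, -1]
  ]
}}

```text
t: 4.55
eef_pos: [0.4996, 0.1213, 0.1471]
tool_rot: [0.0, 0.943, 0.333, 0.0]
contact_force: [-0.1, 0.3, -0.7]
gripper_width: -0.002
grasp_force: 0.0
```

{"fn": "carry_out", "kwargs": {
  "targets": [
    [0.1, 0, 0, 0, -1],
    [0.1, 0, 0, 0, -1],
    [0.1, 0, 0, 0, -1]
  ]
}}

```text
t: 4.85
eef_pos: [0.5018, 0.1232, 0.1469]
tool_rot: [0.0, 0.943, 0.333, -0.0]
contact_force: [-0.0, 0.5, 0.7]
gripper_width: 0.0
grasp_force: 0.0
```

```bash
python3 - <<'E'
from h import *
import cv2
o=bot.get_obs();p=o["eef_pos"];print(o["t"],p,head(),o["contact_force"],o["torque"])
b=imaging.read_camera("side")[155:290,280:365,::-1]
fx=dict(fx=4.4,fy=4.4,interpolation=cv2.INTER_CUBIC)
cv2.imwrite("pics/side3.png",np.hstack([cv2.imread("pics/sidec.png"),cv2.resize(b,(374,594),interpolation=cv2.INTER_CUBIC)]))
O,M=face(CON);print(M.T@(p-O))
E
```

```text
4.85 [0.50177627 0.12315216 0.14688308] 38.94961179937309 [-0.025558    0.45836773  0.72088013] [ 0.01259093 -0.00208301 -0.00278533]
[ 0.00989211 -0.03022227  0.03651294]
```

View pics/side3.png

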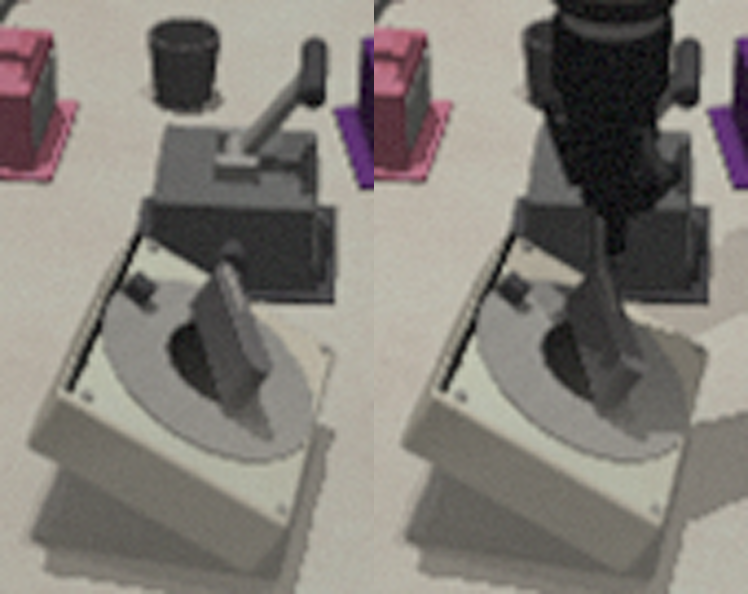

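The finger has started turning the bar: the near tail shifted from (268,374) to (261,375). I'll continue short of the target, then back off and measure.

```bash
python3 - <<'E'
from h import *
w=[]
for a in [-.50,-.36]: q,h=fing(a); w.append((q,h,5))
rows(w)
E
```

```text
[-0.03, 0.05, 0.02, -2.34, -1], [-0.03, 0.05, 0.02, -2.34, -1], [-0.04, 0.05, 0.02, -2.34, -1], [-0.04, 0.05, 0.02, -2.34, -1], [-0.04, 0.05, 0.02, -2.34, -1],  -> [0.502 0.12  0.146] 50.7
[0.09, 0.04, -0.03, -1.73, -1], [0.09, 0.04, -0.03, -1.73, -1], [0.09, 0.05, -0.03, -1.73, -1], [0.09, 0.05, -0.03, -1.73, -1], [0.09, 0.05, -0.03, -1.73, -1],  -> [0.507 0.123 0.147] 59.3
```

{"fn": "carry_out", "kwargs": {
  "targets": [
    [0, 0.05, 0, -2.4, -1],
    [0, 0.05, 0, -2.4, -1],
    [0, 0.05, 0, -2.4, -1],
    [0, 0.05, 0, -2.4, -1],
    [0, 0.05, 0, -2.2, -1],
    [0.06, 0.04, -0.03, -1.7, -1],
    [0.06, 0.04, -0.03, -1.7, -1],
    [0.06, 0.04, -0.03, -1.7, -1],
    [0.06, 0.04, -0.03, -1.7, -1],
    [0.06, 0.04, -0.03, -1.7, -1],
    [0, 0, 0, 0, -1],
    [0, 0, 0, 0, -1]
  ]
}}

```text
t: 6.1
eef_pos: [0.5068, 0.1226, 0.1484]
tool_rot: [-0.0, 0.869, 0.494, 0.0]
contact_force: [-0.2, 0.1, 0.1]
gripper_width: -0.0
grasp_force: 0.0
```

{"fn": "carry_out", "kwargs": {
  "targets": [
    [-2, 0, 0, 0, -1],
    [0, 0, -4, 0, -1],
    [0, 0, -4, 0, -1],
    [0, 0, -4, 0, -1],
    [-4, 2.5, 0, 0, -1],
    [-4, 2.5, 0, 0, -1],
    [-4, 2.5, 0, 0, -1],
    [-4, 2.5, 0, 0, -1],
    [-4, 2.5, 0, 0, -1],
    [-4, 2.5, 0, 0, -1],
    [0, 0, 0, 0, -1]
  ]
}}

```text
t: 7.2
eef_pos: [0.5015, -0.1858, 0.2677]
tool_rot: [0.001, 0.872, 0.489, -0.001]
contact_force: [-0.3, 0.0, -1.3]
gripper_width: -0.001
grasp_force: 0.0
```

```bash
python3 - <<'E'
from h import *
import cv2
o=bot.get_obs();print(o["t"],o["eef_pos"],head())
t=imaging.read_camera("top")[180:260,225:310,::-1];b=imaging.read_camera("side")[200:280,280:365,::-1]
cv2.imwrite("pics/both4.png",cv2.resize(np.hstack([t,b]),(782,368),interpolation=cv2.INTER_CUBIC))
E
```

```text
7.2 [ 0.50146314 -0.18576141  0.26773244] 58.597885104616076
```

View pics/both4.png

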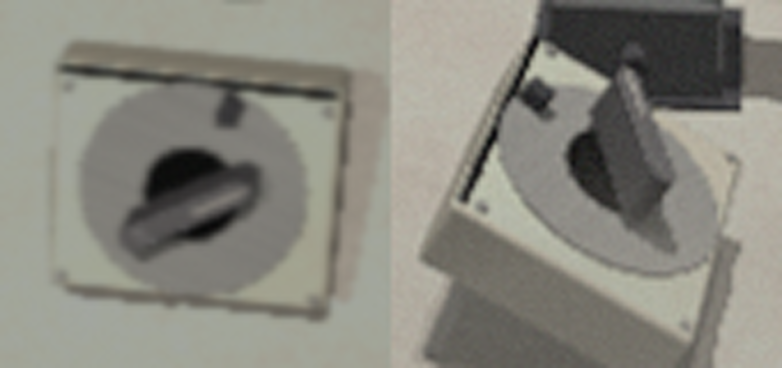

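```bash
python3 - <<'E'
from h import *
import cv2
p=np.array([.4596,.1076,.1366])
for dz in(0,.02,.04): print("side1 crop tcp+dz",dz,((proj("side",p+[0,0,dz])-(270,155)+.5)*4.4).round())
# contact config 3
p=np.array([.5018,.1232,.1469]);print([((proj("side",p+[0,0,dz])-(280,155)+.5)*4.4).round() for dz in(0,.02,.04)])
# rendered fit of table edges? robot base check
for n in C: print(n,proj(n,np.array([0,0,0.])),C[n].keys())
im=cv2.imread("pics/side1.png"); g=im.max(2)
print(g[225:300:5,330:375:4])
E
```

```text
side1 crop tcp+dz 0 [337. 302.]
side1 crop tcp+dz 0.02 [338. 277.]
side1 crop tcp+dz 0.04 [340. 252.]
[array([230., 298.]), array([230., 273.]), array([231., 248.])]
side [486.10337263 248.20613159] dict_keys(['fx', 'fy', 'cx', 'cy', 'extrinsics'])
top [318.52536363 380.16383215] dict_keys(['fx', 'fy', 'cx', 'cy', 'extrinsics'])
[[62 54 29 21 20 19 17 41 43 54 59 57]
 [66 55 29 22 27 27 22 52 52 52 50 49]
 [61 51 29 19 21 20 14 46 53 44 48 54]
 [65 48 25 21 22 29 29 57 51 49 42 50]
 [64 55 32 19 21 22 29 57 50 51 43 49]
 [59 48 26 17 21 14 24 55 56 51 44 48]
 [58 46 23 11 23 21 24 58 58 51 49 57]
 [60 51 37 32 35 37 49 64 56 45 62 68]
 [60 58 50 46 52 49 56 63 58 45 62 64]
 [53 54 51 50 49 49 48 45 48 38 52 60]
 [46 47 48 47 50 50 40 45 39 32 51 62]
 [48 45 47 46 46 46 45 41 41 37 56 62]
 [48 47 45 46 46 41 37 37 57 64 68 59]
 [58 54 49 53 56 52 49 48 60 73 70 59]
 [59 64 65 64 67 66 66 68 68 73 74 63]]
```

```bash
python3 - <<'E'
from h import *
import cv2
p=np.array([.2834,-.612,.1982])
for n in C: print(n,[proj(n,p+[0,0,d]).round(1) for d in(0,.03,.2)])
t=cv2.imread("pics/top0.png")[270:330,510:640];s=cv2.imread("pics/side0.png")[60:120,370:500]
# now: live pose
o=bot.get_obs();q=o["eef_pos"];im=imaging.read_camera("side")[:,:,::-1]
u,v=proj("side",q);u2,v2=proj("top",q);print("live",u,v,u2,v2,q)
it=imaging.read_camera("top")[:,:,::-1]
f=lambda a,x,y:a[int(y)-40:int(y)+20,int(x)-65:int(x)+65]
cv2.imwrite("pics/tips5.png",cv2.resize(np.vstack([np.hstack([t,s]),np.hstack([f(it,u2,v2),f(im,u,v)])]),(780,360),interpolation=cv2.INTER_CUBIC))
E
```

```text
side [array([394.8, 120.8]), array([395.5, 114.1]), array([399.8,  73.6])]
top [array([526.4, 290.6]), array([531.8, 291.2]), array([568.6, 295.6])]
live 338.60320840688377 143.4436533243383 378.3433868976556 216.6772422645408 [ 0.50249828 -0.17854014  0.26811608]
```

View pics/tips5.png

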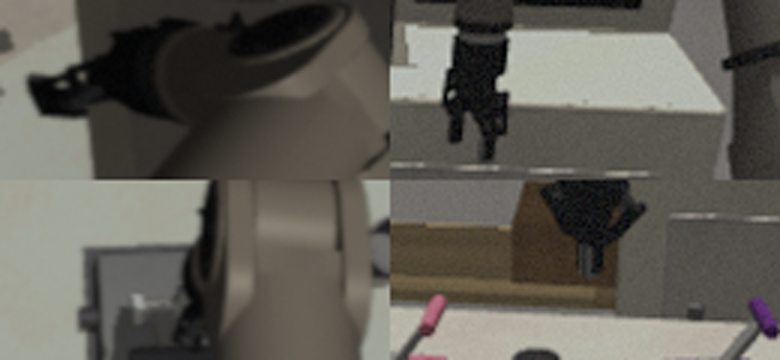

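Views 8–10 show two things. The bar has not moved (nose at about (262,175) in the left half of both4), and the visible fingertips sit about 8–9 px above where the reported TCP projects, roughly 30 mm higher in z. That explains the missing contact: the fingers passed over the bar. I'll check it by touching the face gently beside the bar.

```bash
python3 - <<'E'
from h import *
print(bot.pinch_z)
s,h=fing(-1.0,off=.035);O,M=face(CON);n=M[:,2]
# vertical z of ring top at s
zz=lambda x,y:O[2]-(n[0]*(x-O[0])+n[1]*(y-O[1]))/n[2]+.003/n[2]
print("target",s,"ring top z there",zz(*s[:2]), "face frame",M.T@(s-O), "uphill edge of finger", zz(s[0]+.012,s[1]))
p=bot.get_obs()["eef_pos"]
rows([((s[0],s[1],p[2]),22,8),((s[0],s[1],.139),22,4)])
E
```

```text
0.0187
target [0.46304143 0.10846655 0.13896263] ring top z there 0.0895427262492706 face frame [-0.02601605 -0.04989287  0.04663518] uphill edge of finger 0.09586739664428262
[2.8, -2.24, -0.0, 4.67, -1], [2.61, -2.46, -0.0, 4.67, -1], [2.4, -2.67, -0.0, 4.67, -1], [2.18, -2.85, -0.0, 4.67, -1], [1.94, -3.02, -0.0, 4.67, -1], [1.69, -3.17, -0.0, 4.67, -1], [1.42, -3.3, -0.0, 4.67, -1], [1.15, -3.4, -0.0, 4.67, -1],  -> [0.463 0.108 0.268] 22.0
[-0.0, -0.0, 3.24, -0.0, -1], [-0.0, -0.0, 3.24, -0.0, -1], [-0.0, -0.0, 3.24, -0.0, -1], [-0.0, -0.0, 3.24, -0.0, -1],  -> [0.463 0.108 0.139] 22.0
```

{"fn": "carry_out", "kwargs": {
  "targets": [
    [2.8, -2.2, 0, 4.7, -1],
    [2.6, -2.5, 0, 4.7, -1],
    [2.4, -2.7, 0, 4.7, -1],
    [2.2, -2.8, 0, 4.7, -1],
    [1.9, -3, 0, 4.7, -1],
    [1.7, -3.2, 0, 4.7, -1],
    [1.4, -3.3, 0, 4.7, -1],
    [1.1, -3.4, 0, 4.7, -1],
    [0, 0, 3.2, 0, -1],
    [0, 0, 3.2, 0, -1],
    [0, 0, 3.2, 0, -1],
    [0, 0, 3.2, 0, -1]
  ]
}}

```text
t: 8.6
eef_pos: [0.4626, 0.1083, 0.1397]
tool_rot: [-0.0, 0.982, 0.19, 0.001]
contact_force: [0.5, -0.2, -1.4]
gripper_width: 0.0
grasp_force: 0.0
```

{"fn": "carry_out", "kwargs": {
  "targets": [
    [0, 0, 1, 0, -1],
    [0, 0, 1, 0, -1],
    [0, 0, 1, 0, -1],
    [0, 0, 0.4, 0, -1],
    [0, 0, 0.2, 0, -1],
    [0, 0, 0, 0, -1]
  ]
}}

```text
t: 9.2
eef_pos: [0.4636, 0.1065, 0.1048]
tool_rot: [0.0, 0.982, 0.188, 0.0]
contact_force: [0.2, -0.4, -1.1]
gripper_width: -0.001
grasp_force: 0.0
```

Free so far. Going on in small steps.

{"fn": "carry_out", "kwargs": {
  "targets": [
    [0, 0, 0.3, 0, -1],
    [0, 0, 0.3, 0, -1],
    [0, 0, 0.3, 0, -1],
    [0, 0, 0.3, 0, -1],
    [0, 0, 0, 0, -1]
  ]
}}

```text
t: 9.7
eef_pos: [0.4629, 0.1063, 0.0919]
tool_rot: [0.0, 0.982, 0.188, -0.0]
contact_force: [-1.0, -0.5, 0.8]
gripper_width: 0.0
grasp_force: 0.0
```

{"fn": "carry_out", "kwargs": {
  "targets": [
    [0, 0, 0.3, 0, -1],
    [0, 0, 0.3, 0, -1],
    [0, 0, 0.3, 0, -1],
    [0, 0, 0, 0, -1]
  ]
}}

```text
t: 10.1
eef_pos: [0.4629, 0.1063, 0.0829]
tool_rot: [-0.0, 0.982, 0.188, -0.0]
contact_force: [0.1, 1.2, -0.2]
gripper_width: -0.002
grasp_force: 0.0
```

{"fn": "carry_out", "kwargs": {
  "targets": [
    [0, 0, 0.3, 0, -1],
    [0, 0, 0.3, 0, -1],
    [0, 0, 0, 0, -1]
  ]
}}

```text
t: 10.4
eef_pos: [0.463, 0.1063, 0.077]
tool_rot: [0.0, 0.982, 0.188, -0.0]
contact_force: [0.2, 0.8, 0.2]
gripper_width: -0.003
grasp_force: 0.0
```

{"fn": "carry_out", "kwargs": {
  "targets": [
    [0, 0, 0.2, 0, -1],
    [0, 0, 0.2, 0, -1],
    [0, 0, 0, 0, -1]
  ]
}}

```text
t: 10.7
eef_pos: [0.4631, 0.1063, 0.0731]
tool_rot: [0.0, 0.982, 0.188, -0.0]
contact_force: [-0.8, 0.1, 0.1]
gripper_width: -0.002
grasp_force: 0.0
```

{"fn": "carry_out", "kwargs": {
  "targets": [
    [0, 0, 0.2, 0, -1],
    [0, 0, 0.2, 0, -1],
    [0, 0, 0, 0, -1]
  ]
}}

```text
t: 11.0
eef_pos: [0.4631, 0.1063, 0.0691]
tool_rot: [0.0, 0.982, 0.188, -0.0]
contact_force: [-0.4, 1.1, 0.0]
gripper_width: 0.003
grasp_force: 0.0
```

{"fn": "carry_out", "kwargs": {
  "targets": [
    [0, 0, 0.2, 0, -1],
    [0, 0, 0.2, 0, -1],
    [0, 0, 0, 0, -1]
  ]
}}

```text
t: 11.3
eef_pos: [0.4631, 0.1063, 0.0651]
tool_rot: [0.0, 0.982, 0.188, -0.0]
contact_force: [0.7, 0.1, -0.7]
gripper_width: 0.001
grasp_force: 0.0
```

{"fn": "carry_out", "kwargs": {
  "targets": [
    [0, 0, 0.2, 0, -1],
    [0, 0, 0.2, 0, -1],
    [0, 0, 0, 0, -1]
  ]
}}

```text
t: 11.6
eef_pos: [0.4639, 0.1064, 0.0623]
tool_rot: [0.0, 0.982, 0.188, 0.0]
contact_force: [-2.4, -1.5, 11.3]
gripper_width: 0.003
grasp_force: 6.0
```

{"fn": "carry_out", "kwargs": {
  "targets": [
    [0, 0, 0.2, 0, -1],
    [0, 0, 0.2, 0, -1],
    [0, 0, 0, 0, -1]
  ]
}}

```text
t: 11.9
eef_pos: [0.4644, 0.1063, 0.0612]
tool_rot: [0.002, 0.982, 0.188, 0.001]
contact_force: [-15.3, -6.5, 50.0]
gripper_width: -0.003
grasp_force: 25.2
```

```bash
python3 - <<'E'
from h import *
import cv2
o=bot.get_obs();print(o["eef_pos"],o["contact_force"])
im=imaging.read_camera("side"); cv2.imwrite("pics/s6.png",im[:,:,::-1])
im2=imaging.read_camera("top"); cv2.imwrite("pics/t6.png",im2[:,:,::-1])
print(proj("side",o["eef_pos"]))
a=cv2.imread("pics/side0.png").max(2).astype(int);b=im.max(2).astype(int)
print("cols 340-356");
for r in range(190,240,2): print(r,b[r,334:362:2],a[r,334:362:2])
E
```

```text
[0.46443376 0.10630673 0.06119826] [-15.31965299  -6.48267887  50.0228197 ]
[343.4983247  243.16918238]
cols 340-356
190 [ 57  30  17  27  31  42  44  50  40  34  24  28  12 104] [147 112  95  74  75  96  99  67  57 145 187 184 165 117]
192 [ 42  19  27  25  23  14  29  32  16  26  26  19  25 110] [121 127  91  50  61  55  46  49  62 130 186 182 186 103]
194 [23 21 23 28 19 24 27 15 24 22 25 17 18 74] [ 63  65  74  94  92  85  81  55  62 132 186 184 183 124]
196 [ 25  16  30  27  21  30  20  19  29  23  26  16  12 158] [ 80  84  68 108 107 104 101  77  61 131 187 184 184 165]
198 [ 37  19  23  26  19  27  19  27  23  32  27  14  11 181] [106 107 107 104 107 110 109  78  61 141 184 182 182 185]
200 [ 89  32  26  21  13  29  22  27  20  27  26  22  99 190] [111 107 110 108 106 108 106 105  99 151 185 183 183 184]
202 [ 73  26  19  32  34  16  23  23  24  30  25  67 184 188] [ 70  66  70  73  77  77  83  85  87  74  77 128 185 183]
204 [ 48  24  13  26  30  25  11  31  25  12  50 134 189 187] [ 46  45  52  53  44  51  45  49  40  75  72 126 182 183]
206 [ 54  36  20  15  20  21  19  33 
[... 1302 characters left out ...]
5  59  30  31  38 175 168 167 168 167 168] [107  98 134 164 182 181 180 183 184 183 183 181 182 182]
230 [101 104 102  66  61  31  34  58 165 170 168 162 164 167] [ 98 101 108 136 163 186 181 177 181 183 182 183 184 178]
232 [ 85 105 104  65  59  37  34  53  92 142 166 169 174 185] [ 83 101  97 133 139 165 181 183 180 180 181 184 182 182]
234 [ 72 102 103  82  69  27  36  68 108 107  89 172 188 185] [ 70 102 101 115 139 141 181 183 180 167 129 178 186 179]
236 [ 73  86 108  99  74  75  76 106 120 120 117 176 186 184] [ 72  88 106 104 141 136 140 181 181 185 173 169 181 179]
238 [ 77  72  88 107  88  76  80  99 118 120 116 182 186 186] [ 77  70  91 102 134 138 137 157 181 183 153 178 180 179]
```

Contact came at a reported z of about 0.0625, where the ring should be at about 0.092. So the real fingertips stand about 29 mm higher than reported. I'll lift and push with that correction.

{"fn": "carry_out", "kwargs": {
  "targets": [
    [0, 0, -0.6, 0, -1],
    [0, 0, -2, 0, -1],
    [0, 0, -2, 0, -1],
    [0, 0, -0.4, 0, -1],
    [0, 0, 0, 0, -1]
  ]
}}

```text
t: 12.5
eef_pos: [0.4638, 0.1064, 0.1077]
tool_rot: [0.0, 0.982, 0.188, 0.001]
contact_force: [0.3, -0.0, 0.2]
gripper_width: -0.001
grasp_force: 0.0
```

```bash
cat >> h.py <<'E'
DZ=np.array([0,0,-.029])
E
python3 - <<'E'
from h import *
o=bot.get_obs();print(o["t"],o["eef_pos"],o["contact_force"],head())
w=[]
for a,n in [(-1.05,4),(-.9,4),(-.75,4),(-.6,4),(-.45,4),(-.36,3)]: q,h=fing(a,off=.009,dz=.022); w.append((q+DZ,h,n))
rows(w)
E
```

```text
12.5 [0.46375411 0.10637477 0.10770067] [ 0.27029783 -0.00234151  0.23238647] 21.636183508905418
[0.62, -0.08, 0.01, 0.59, -1], [0.61, -0.08, 0.01, 0.59, -1], [0.61, -0.09, 0.01, 0.59, -1], [0.61, -0.1, 0.01, 0.59, -1],  -> [0.486 0.118 0.107] 19.3
[0.12, 0.04, -0.06, -2.04, -1], [0.11, 0.05, -0.06, -2.04, -1], [0.11, 0.05, -0.06, -2.04, -1], [0.11, 0.06, -0.06, -2.04, -1],  -> [0.49  0.118 0.109] 27.4
[0.12, 0.04, -0.05, -2.11, -1], [0.12, 0.05, -0.05, -2.11, -1], [0.12, 0.05, -0.05, -2.11, -1], [0.11, 0.06, -0.05, -2.11, -1],  -> [0.495 0.119 0.112] 35.9
[0.12, 0.04, -0.05, -2.19, -1], [0.12, 0.05, -0.05, -2.19, -1], [0.12, 0.05, -0.05, -2.19, -1], [0.12, 0.06, -0.05, -2.19, -1],  -> [0.5   0.12  0.114] 44.6
[0.12, 0.04, -0.04, -2.27, -1], [0.12, 0.05, -0.04, -2.27, -1], [0.12, 0.05, -0.04, -2.27, -1], [0.12, 0.06, -0.04, -2.27, -1],  -> [0.505 0.123 0.115] 53.7
[0.1, 0.04, -0.03, -1.86, -1], [0.1, 0.04, -0.03, -1.86, -1], [0.1, 0.05, -0.03, -1.86, -1],  -> [0.508 0.124 0.116] 59.3
```

{"fn": "carry_out", "kwargs": {
  "targets": [
    [0.6, -0.1, 0, 0.6, -1],
    [0.6, -0.1, 0, 0.6, -1],
    [0.6, -0.1, 0, 0.6, -1],
    [0.6, -0.1, 0, 0.6, -1],
    [0.12, 0.05, -0.06, -2, -1],
    [0.12, 0.05, -0.06, -2, -1],
    [0.12, 0.05, -0.06, -2, -1],
    [0.12, 0.05, -0.06, -2, -1]
  ]
}}

```text
t: 13.3
eef_pos: [0.4875, 0.118, 0.1085]
tool_rot: [0.0, 0.972, 0.236, -0.003]
contact_force: [-3.8, -2.4, -1.6]
gripper_width: -0.002
grasp_force: 2.1
```

{"fn": "carry_out", "kwargs": {
  "targets": [
    [0.12, 0.05, -0.05, -2.1, -1],
    [0.12, 0.05, -0.05, -2.1, -1],
    [0.12, 0.05, -0.05, -2.1, -1],
    [0.12, 0.05, -0.05, -2.1, -1],
    [0.12, 0.05, -0.05, -2.2, -1],
    [0.12, 0.05, -0.05, -2.2, -1],
    [0.12, 0.05, -0.05, -2.2, -1],
    [0.12, 0.05, -0.05, -2.2, -1]
  ]
}}

```text
t: 14.1
eef_pos: [0.498, 0.1195, 0.1128]
tool_rot: [0.0, 0.926, 0.379, -0.002]
contact_force: [-4.4, -2.9, 1.7]
gripper_width: 0.0
grasp_force: 2.7
```

{"fn": "carry_out", "kwargs": {
  "targets": [
    [0.12, 0.05, -0.04, -2.3, -1],
    [0.12, 0.05, -0.04, -2.3, -1],
    [0.12, 0.05, -0.04, -2.3, -1],
    [0.12, 0.05, -0.04, -2.3, -1],
    [0.1, 0.05, -0.03, -1.9, -1],
    [0.1, 0.05, -0.03, -1.9, -1]
  ]
}}

```text
t: 14.7
eef_pos: [0.5053, 0.1225, 0.1152]
tool_rot: [0.0, 0.877, 0.481, -0.002]
contact_force: [-3.2, -4.2, 3.4]
gripper_width: -0.001
grasp_force: 2.7
```

```bash
python3 - <<'E'
from h import *
o=bot.get_obs();p=o["eef_pos"];print(o["t"],p,o["contact_force"],head())
O,M=face(CON);print(M.T@(p-DZ-O))
E
```

```text
14.7 [0.50533315 0.1225099  0.11524665] [-3.17513751 -4.20068386  3.44149446] 57.45449405761947
[ 0.01184231 -0.03038934  0.03249007]
```

The reaction is now a steady 5 N, so the bar is turning. I'll back off and measure.

{"fn": "carry_out", "kwargs": {
  "targets": [
    [-2, 0, 0, 0, -1],
    [0, 0, -5, 0, -1],
    [0, 0, -5, 0, -1],
    [0, 0, -5, 0, -1],
    [-4, 2.5, 0, 0, -1],
    [-4, 2.5, 0, 0, -1],
    [-4, 2.5, 0, 0, -1],
    [-4, 2.5, 0, 0, -1],
    [-4, 2.5, 0, 0, -1],
    [-4, 2.5, 0, 0, -1],
    [0, 0, 0, 0, -1]
  ]
}}

```text
t: 15.8
eef_pos: [0.4918, -0.1839, 0.2651]
tool_rot: [0.0, 0.88, 0.476, -0.001]
contact_force: [-0.1, 0.3, 0.1]
gripper_width: 0.001
grasp_force: 0.0
```

```bash
cat > look.py <<'E'
from h import *
import cv2
def rect(n,im,h,half=90,step=1.0):
    "face-parallel plane at height h rectified: rows = uphill decreasing, cols = right (-y); 1 px = step mm"
    O,M=face(CON);k=half/step
    src=np.float32([proj(n,O+M@np.array([u,v,h])) for u,v in((.09,.09),(.09,-.09),(-.09,-.09),(-.09,.09))])
    dst=np.float32([[0,0],[2*k,0],[2*k,2*k],[0,2*k]])
    return cv2.warpPerspective(im,cv2.getPerspectiveTransform(src,dst),(int(2*k),int(2*k)),flags=cv2.INTER_CUBIC)
def show(n,im,h):
    g=rect(n,im,h).max(2); g=cv2.resize(g,(45,36),interpolation=cv2.INTER_AREA)
    for r in g: print("".join(" .:-=+*%@#"[min(9,int(v)//22)] for v in r))
E
python3 - <<'E'
from look import *
t0=cv2.imread("pics/top0.png");t=imaging.read_camera("top")[:,:,::-1].copy();s=imaging.read_camera("side")[:,:,::-1].copy()
cv2.imwrite("pics/t7.png",t);cv2.imwrite("pics/s7.png",s)
show("top",t0,.05);print();show("top",t,.05)
E
```

```text
****%%%%%%%%%**++++++++++++-::-+**%%%%%%%%%**
***%%%%%%%%**+++++++++++++=-::-=++**%%%%%%%%*
%%%%%%%%%%*+++++++++++++++=:::-++++**%%%%%%%%
%%%%%%%%**++++++++++++++++=::-=++++++**%%%%%%
%%%%%%%%*++++++++++++++++++===++++++++*%%%%%%
%%%%%%%*+++++++++++++++++++++++++++++++**%%%%
%%%%%%*+++++++++++++++++++++++++++++++++*%%%%
%%%%%%*++++++++++++++=====++++++++++++++**%%%
%%%%%*++++++++++++=-:.....:-=+++=++++++++*%%%
%%%%%*+++++++++++-:.       .:-----=++++++**%%
*%%%*+++++++++++-.         ..:::::-+++++++*%%
*%%%*++++++++++=:       ...:::::::-=++++++*%%
*%%%*++++++++++=.     ..::::---=---=++++++*%%
*%%%*++++++++++-.   ...:::--==+==--=++++++*%%
*%%%*+++++++++=:. ...:::--==++==--=+++++++*%%
*%%%*++++++++++-..::::--==++=--:--++++++++*%%
*%%%*+++++++++=-::::---=++=-:..:-=++++++++*%%
*%%%**+++++++=::::-----==-:. .:=++++++++++*%%
*%%%%*++++++=-::--------:.  .-=+++++++++++*%%
*%%%%*++++++----------:.  .:-=+++++++++++*%%%
*%%%%**++++=--==----::...:-=++++++++++++**%%%
*%%%%%*++++=--===------===++++++++++++++*%%%%
*%%%%%%**+++=-------=++++++++++++++++++*%%%%%
*%%%%%%%*++++=----=+++++++++++++++++++*%%%
[... 1512 characters left out ...]
+++++*%%%%
*%%%%%**++++++++=------:-=++++++++++++++*%%%%
%%%%%%%**+++++++=-----:-=++++++++++++++*%%%%%
%%%%%%%%**++++++=----:-=++++++++++++++*%%%%%%
%%%%%%%%%**+++++=------+++++++++++++**%%%%%%%
%%%%%%%%%%***+++=-----=++++++++++++**%%%%%%%%
%%%%%%%%%%%%**+++=--==+++++++++++***%%%%%%%%%
%**%%%%%%%%%%***++=+++++++++++++**%%%%%%%%%%*
****%%%%%%%%%%%***++++++++++*******%%%*******
****+++++++++++++++++=+====++++++++++++++++++
%%*+++++++++++=+++++=++++++++**+++++*++++++++
%%%%%%***%%%%****%%%**%%%%%%%%%%%%%%%%%%%%%%%
%%%%%%%%%%%%%%%%%%%%%%%%%%%%%%%%%%%%%%%%%%%%%
%%%%%%%%%%%%%%%%%%%%%%%%%%%%%%%%%%%%%%%%%%%%%
%%%%%%%%%%%%%%%%%%%%%%%%%%%%%%%%%%%%%%%%%%%%%
%%%%%%%%%%%%%%%%%%%%%%%%%%%%%%%%%%%%%%%%%%%%%
```

```bash
cat >> look.py <<'E'
def measure(n,im):
    # ring centre (h=3mm): light face vs ring edge
    g=rect(n,im,.003).max(2).astype(np.float32); yy,xx=np.mgrid[:180,:180]; U=90-yy;V=90-xx # mm uphill, left
    pts=[]
    for th in np.radians(np.arange(0,360,4)):
        r=np.arange(70,90,.5); m=cv2.remap(g,np.float32(90-r*np.sin(th))[None],np.float32(90-r*np.cos(th))[None],1)[0]
        d=np.diff(cv2.GaussianBlur(m[None],(1,1),0)[0]); i=d.argmax() if True else 0
        j=np.gradient(cv2.blur(m[None],(5,1))[0]).argmax(); pts.append((r[j]*np.cos(th),r[j]*np.sin(th)))
    pts=np.array(pts)
    s=least_squares(lambda q:np.hypot(pts[:,0]-q[0],pts[:,1]-q[1])-q[2],[0,0,80],loss="cauchy",f_scale=.7).x
    c=s[:2]
    g=rect(n,im,.019).max(2).astype(float); rr=np.hypot(U-c[0],V-c[1]); an=np.arctan2(V-c[1],U-c[0])
    w=np.clip(95-g,0,None)*((rr>60)&(rr<80)&(an>-.7)&(an<.4)); t=np.array([(w*U).sum(),(w*V).sum()])/w.sum()
    return s,c,t,np.arctan2(*(t-c)[::-1])
def line(n,im,c,a0):
    "white line on nose half: cross-bar peak at several r"
    g=rect(n,im,.05).max(2).astype(np.float32); P=[]
    for r in np.arange(14,46,2):
        d=np.arange(-7,7.1,.5); u=c[0]+r*np.cos(a0)-d*np.sin(a0); v=c[1]+r*np.sin(a0)+d*np.cos(a0)
        m=cv2.remap(g,np.float32(90-v)[None],np.float32(90-u)[None],1)[0]; w=np.clip(m-np.percentile(m,50),0,None)**2
        P.append((r,(w*d).sum()/w.sum()))
    P=np.array(P);k=np.polyfit(*P.T,1);return a0+np.arctan(k[0]),k[1],P[:,1].mean()
E
python3 - <<'E'
from look import *
for n,ims in(("top",("top0","t7")),("side",("side0","s7"))):
    for f in ims:
        im=cv2.imread(f"pics/{f}.png");s,c,t,a=measure(n,im);print(n,f,"ring",s.round(1),"tab",t.round(1),a.round(3))
        for a0 in((-1.0,-1.1) if f[-1]=="0" else (-.45,-.38,-.3)): print("   line",[round(float(x),3) for x in line(n,im,c,a0)])
E
```

```text
top top0 ring [ 1.7  2.5 80.3] tab [ 68.5 -20.9] -0.336
   line [-1.03, -0.506, -1.389]
   line [-1.032, -0.457, 1.508]
top t7 ring [ 1.6  2.5 80.4] tab [ 68.5 -20.9] -0.337
   line [-0.439, 0.159, 0.485]
   line [-0.438, 0.129, -1.541]
   line [-0.41, -0.471, -3.667]
side side0 ring [-0.7  2.5 81.9] tab [66.6 -7.8] -0.152
   line [-1.009, -2.91, -3.185]
   line [-1.014, -2.783, -0.292]
side s7 ring [-1.   3.6 81. ] tab [66. -8.] -0.171
   line [-0.433, -5.072, -4.586]
   line [-0.395, -4.863, -5.313]
   line [-0.31, -5.347, -5.629]
```

From the top view, the white line is at −0.438 and the tab at about −0.32 (−0.337 measured, biased slightly clockwise by its shadow). That leaves about 0.12 rad to go.

```bash
python3 - <<'E'
from h import *
O,M=face(CON);O=O+M@np.array([.0017,.0025,0])
p0=np.array([.5053,.1225,.1152])-DZ;h0=57.45
def rot(d):
    f=M.T@(p0-O); return O+M@(R.from_euler("z",d).as_matrix()@f)+DZ
print(rot(.12))
rows([(rot(.04),h0+2.5,2),(rot(.08),h0+5,2),(rot(.12),h0+7.5,2)],p=p0+DZ,h=h0)
E
```

```text
[0.50887466 0.12348151 0.11701515]
[0.04, 0.04, -0.03, -1.25, -1], [0.04, 0.04, -0.03, -1.25, -1],  -> [0.507 0.123 0.116] 60.0
[0.04, 0.04, -0.03, -1.25, -1], [0.04, 0.04, -0.03, -1.25, -1],  -> [0.508 0.123 0.116] 62.5
[0.04, 0.04, -0.03, -1.25, -1], [0.04, 0.04, -0.03, -1.25, -1],  -> [0.509 0.123 0.117] 65.0
```

{"fn": "carry_out", "kwargs": {
  "targets": [
    [4, -2.5, 0, 0, -1],
    [4, -2.5, 0, 0, -1],
    [4, -2.5, 0, 0, -1],
    [4, -2.5, 0, 0, -1],
    [4, -2.5, 0, 0, -1],
    [4, -2.5, 0, 0, -1],
    [0, 0, 5, 0, -1],
    [0, 0, 5, 0, -1],
    [0, 0, 5, 0, -1],
    [0.8, 0, 0, 0, -1],
    [0.8, 0, 0, 0, -1],
    [0, 0, 0, 0, -1]
  ]
}}

```text
t: 17.1
eef_pos: [0.5059, 0.1235, 0.1187]
tool_rot: [0.0, 0.876, 0.482, 0.002]
contact_force: [0.3, 0.3, -0.1]
gripper_width: 0.001
grasp_force: 0.0
```

{"fn": "carry_out", "kwargs": {
  "targets": [
    [0.04, 0.04, 0.04, -1.2, -1],
    [0.04, 0.04, 0.04, -1.2, -1],
    [0.03, 0.04, 0.04, -1.2, -1],
    [0.03, 0.04, 0.03, -1.2, -1],
    [0.03, 0.04, 0, -1.2, -1],
    [0.03, 0.04, 0, -1.2, -1],
    [0, 0, 0, 0, -1]
  ]
}}

```text
t: 17.8
eef_pos: [0.5073, 0.1212, 0.1144]
tool_rot: [-0.0, 0.845, 0.535, -0.0]
contact_force: [-0.1, 0.5, 0.3]
gripper_width: 0.002
grasp_force: 0.0
```

{"fn": "carry_out", "kwargs": {
  "targets": [
    [0.1, 0.02, -0.1, 0, -1],
    [0.1, 0.02, -0.1, 0, -1],
    [0.08, 0, 0, 0, -1],
    [0, 0, 0, 0, -1]
  ]
}}

```text
t: 18.2
eef_pos: [0.5083, 0.1228, 0.1162]
tool_rot: [0.0, 0.845, 0.535, -0.001]
contact_force: [-2.0, -2.9, -0.6]
gripper_width: 0.006
grasp_force: 1.9
```

{"fn": "carry_out", "kwargs": {
  "targets": [
    [0.1, 0, 0, 0, -1],
    [0.1, 0, 0, 0, -1],
    [0, 0, 0, 0, -1]
  ]
}}

```text
t: 18.5
eef_pos: [0.5101, 0.1252, 0.1168]
tool_rot: [0.0, 0.845, 0.535, 0.0]
contact_force: [-1.3, -4.6, 2.9]
gripper_width: 0.001
grasp_force: 2.3
```

{"fn": "carry_out", "kwargs": {
  "targets": [
    [-2, 0, 0, 0, -1],
    [0, 0, -5, 0, -1],
    [0, 0, -5, 0, -1],
    [0, 0, -5, 0, -1],
    [-4, 1.9, 0, 0, -1],
    [-4, 1.9, 0, 0, -1],
    [-4, 1.9, 0, 0, -1],
    [-4, 1.9, 0, 0, -1],
    [-4, 1.9, 0, 0, -1],
    [-4, 1.9, 0, 0, -1],
    [0, 0, 0, 0, -1]
  ]
}}

```text
t: 19.6
eef_pos: [0.5017, -0.1652, 0.2663]
tool_rot: [0.001, 0.848, 0.531, 0.0]
contact_force: [-0.5, 0.4, 0.1]
gripper_width: 0.001
grasp_force: 0.0
```

```bash
python3 - <<'E'
from look import *
o=bot.get_obs();print(o["t"],o["eef_pos"],head())
for n,z in(("top","t8"),("side","s8")):
    im=imaging.read_camera(n)[:,:,::-1].copy();cv2.imwrite(f"pics/{z}.png",im)
    s,c,t,a=measure(n,im);print(n,s.round(1),t.round(1),a.round(3))
    for a0 in(-.35,-.25): print("   line",[round(float(x),3) for x in line(n,im,c,a0)])
    if n=="top":
        g=cv2.resize(rect(n,im,.05)[:,60:150].max(2),(45,36),interpolation=cv2.INTER_AREA)
        for r in g[:26]: print("".join(" .:-=+*%@#"[min(9,int(v)//22)] for v in r))
        g=rect(n,im,.019).max(2)[10:40,95:130]; print("tab h19 rows U=80..51, cols V=-5..-39"); print(g[::3,::3])
E
```

```text
19.6 [ 0.50174141 -0.16515314  0.26629171] 64.11617621251168
top [ 1.7  2.5 80.4] [ 68.6 -20.9] -0.336
   line [-0.316, 0.439, 1.427]
   line [-0.313, 0.369, -1.456]
**++++++++++++++++++++++=-::::-==+****%%%%%%%
+++++++++++++++++++++++=-::::::-=++++****%%%%
++++++++++++++++++++++=--:::::-=+++++++*****%
++++++++++++++++++++++=--::::-==++++++++++***
++++++++++++++++++++++==-====++++++++++++++++
+++++++++++++++++++==----==++++++++++++++++++
++++++++++++++++++=-::::::-=+++++++++++++++++
++++++++++++=====--::::::::-=++++++++++++++++
+++++++=--::...::---=--::::-==+++++++++++++++
++++=-:..     .:-==++==-:..:-==++++++++++++++
++=-:.       .:--=+++==-:.  .:-=+++++++++++++
+=-:.       .::-=+++==-:.    .:-=++++++++++++
=-:.       ..:-==+++=-:.      .:-=+++++++++++
=:.       ..:-==+++=-:.       ..-=+++++++++++
-:.       .:-==+++=--:.        .:=+++++++++++
=:.      .:--=+++==-:.        .:-=+++++++++++
=-:.    .::-=====--:.        ..-=++++++++++++
+=-:.  ..:---==---:.        ..-=+++++++++++++
+++=-:..:--------:..      ..:-=++++++++++++++
+++++=-----------:.    ..:-==++++++++++++++++
++++++===-----
[... 217 characters left out ...]
+++===---------==+++++++++++++++++++++++**%%
tab h19 rows U=80..51, cols V=-5..-39
[[126 126 123 110  83  61  68  92 121 141 150 155]
 [128 128 123 104  74  54  53  67  93 119 134 143]
 [128 127 119  94  68  57  54  55  74 103 124 131]
 [126 123 110  84  61  57  56  59  77 107 125 129]
 [124 120 101  72  57  56  57  65  90 117 128 130]
 [125 119  98  68  56  56  57  72 100 123 130 130]
 [126 121 101  72  59  57  60  80 108 125 129 130]
 [127 122 105  80  72  74  78  93 113 125 127 128]
 [126 118 101  86  94 103 109 116 122 125 127 128]
 [118 102  83  80 101 119 126 126 127 127 127 128]]
side [-0.8  3.4 81.3] [66.3 -8. ] -0.168
   line [-0.303, -5.714, -4.356]
   line [-0.261, -4.677, -4.989]
```

The selector is on the tab: line at −0.315, tab at −0.336. Next is the lever. I go back over the grip, come down on its robot side, and push away.

```bash
python3 - <<'E'
from h import *
rows([((.41,-.167,.266),4,8),((.41,-.167,.134),4,4)])
E
```

```text
[-0.59, -1.0, 0.01, 7.57, -1], [-0.72, -0.91, 0.01, 7.57, -1], [-0.83, -0.81, 0.01, 7.57, -1], [-0.93, -0.69, 0.01, 7.57, -1], [-1.01, -0.56, 0.01, 7.57, -1], [-1.08, -0.42, 0.01, 7.57, -1], [-1.12, -0.28, 0.01, 7.57, -1], [-1.15, -0.13, 0.01, 7.57, -1],  -> [ 0.41  -0.167  0.266] 4.0
[0.0, -0.0, 3.3, -0.0, -1], [0.0, -0.0, 3.3, -0.0, -1], [0.0, -0.0, 3.3, -0.0, -1], [0.0, -0.0, 3.3, -0.0, -1],  -> [ 0.41  -0.167  0.134] 4.0
```

{"fn": "carry_out", "kwargs": {
  "targets": [
    [-0.6, -1, 0, 7.5, -1],
    [-0.7, -0.9, 0, 7.5, -1],
    [-0.8, -0.8, 0, 7.5, -1],
    [-0.9, -0.7, 0, 7.5, -1],
    [-1, -0.6, 0, 7.5, -1],
    [-1.1, -0.4, 0, 7.5, -1],
    [-1.1, -0.3, 0, 7.5, -1],
    [-1.2, -0.1, 0, 7.5, -1],
    [0, 0, 0, 0, -1],
    [0, 0, 0, 0, -1]
  ]
}}

```text
t: 20.7
eef_pos: [0.4102, -0.1656, 0.2669]
tool_rot: [0.0, 0.999, 0.044, 0.001]
contact_force: [0.4, -0.1, 0.9]
gripper_width: -0.0
grasp_force: 0.0
```

{"fn": "carry_out", "kwargs": {
  "targets": [
    [0, 0, 3.3, 0, -1],
    [0, 0, 3.3, 0, -1],
    [0, 0, 3.3, 0, -1],
    [0, 0, 3.3, 0, -1],
    [0, 0, 0, 0, -1]
  ]
}}

```text
t: 21.2
eef_pos: [0.4072, -0.165, 0.1313]
tool_rot: [-0.002, 0.999, 0.043, -0.003]
contact_force: [-0.5, -0.2, -0.0]
gripper_width: -0.001
grasp_force: 0.0
```

Now I push away from the robot in small rows, rising slightly.

{"fn": "carry_out", "kwargs": {
  "targets": [
    [0.8, 0, 0, 0, -1],
    [0.8, 0, 0, 0, -1],
    [0.8, 0, -0.1, 0, -1],
    [0.8, 0, -0.2, 0, -1],
    [0.8, 0, -0.2, 0, -1]
  ]
}}

```text
t: 21.7
eef_pos: [0.4492, -0.1642, 0.1405]
tool_rot: [0.001, 0.999, 0.04, -0.0]
contact_force: [-3.2, -0.8, 2.8]
gripper_width: -0.002
grasp_force: 1.8
```

{"fn": "carry_out", "kwargs": {
  "targets": [
    [0.8, 0, -0.2, 0, -1],
    [0.8, 0, -0.2, 0, -1],
    [0.8, 0, -0.2, 0, -1],
    [0.8, 0, -0.2, 0, -1]
  ]
}}

```text
t: 22.1
eef_pos: [0.4821, -0.161, 0.1478]
tool_rot: [0.0, 0.999, 0.041, 0.0]
contact_force: [-0.5, -1.1, 0.3]
gripper_width: 0.003
grasp_force: 0.4
```

{"fn": "carry_out", "kwargs": {
  "targets": [
    [0.8, 0, -0.1, 0, -1],
    [0.8, 0, 0, 0, -1],
    [0.8, 0, 0, 0, -1],
    [0, 0, 0, 0, -1],
    [0, 0, 0, 0, -1]
  ]
}}

```text
t: 22.6
eef_pos: [0.505, -0.1589, 0.1483]
tool_rot: [-0.0, 0.999, 0.041, -0.0]
contact_force: [-1.2, 0.1, 0.0]
gripper_width: 0.003
grasp_force: 0.0
```

{"fn": "carry_out", "kwargs": {
  "targets": [
    [-1.5, 0, 0, 0, -1],
    [-1.5, 0, 0, 0, -1],
    [0, 0, -4, 0, -1],
    [0, 0, -4, 0, -1],
    [0, 0, -4, 0, -1],
    [-1, 4, 0, 0, -1],
    [-1, 4, 0, 0, -1],
    [-1, 4, 0, 0, -1],
    [-1, 4, 0, 0, -1],
    [0, 0, 0, 0, -1],
    [0, 0, 0, 0, -1]
  ]
}}

```text
t: 23.7
eef_pos: [0.4468, -0.325, 0.2681]
tool_rot: [-0.0, 0.999, 0.039, -0.0]
contact_force: [0.5, 0.3, 0.1]
gripper_width: -0.001
grasp_force: 0.0
```

```bash
python3 - <<'E'
from look import *
o=bot.get_obs();print(o["t"],o["eef_pos"],o["contact_force"])
ims={n:imaging.read_camera(n)[:,:,::-1].copy() for n in C}
im=ims["top"];s,c,t,a=measure("top",im);print(a.round(3),[round(float(x),3) for x in line("top",im,c,-.3)])
Mz=R.from_euler("z",.0249).as_matrix();old=cv2.imread("pics/side0.png")
for k,ang in(("off",-.62),("up",0),("on",.62)):
    v=[proj("side",np.array([.5137,-.1652,0])+Mz@np.array([.1*np.sin(ang),y,.09+.1*np.cos(ang)])) for y in(-.03,0,.03)]
    print(k,np.round(v[1]),[(int(ims["side"][int(b),int(x)].max()),int(old[int(b),int(x)].max())) for x,b in v])
g=ims["side"].max(2)[160:212:2,300:364:1]
for r in g: print("".join(" .:-=+*%@#"[min(9,int(x)//22)] for x in r))
for n in C: cv2.imwrite(f"pics/{n}9.png",ims[n])
E
```

```text
23.7 [ 0.446808   -0.32500273  0.26808526] [0.51950795 0.29114863 0.10047271]
-0.336 [-0.314, 0.378, -0.026]
off [351. 171.] [(181, 76), (186, 76), (161, 47)]
up [334. 166.] [(184, 182), (186, 178), (171, 186)]
on [318. 170.] [(76, 56), (76, 44), (59, 44)]
@@@@@@@@@@@@@@%+-::.::::.:-=*%@@@@@@@@@@@@@@@@@@@@@@@@@@@@@@@@@@
@@@@@@@@@@@@@*-::::-::::::::.=%@@@@@@@@@@@@@@@@@@@@@@@@@@@@@@@@@
@@@@@@@@@@@@@*-::----::::::-::%@@@@@@@@@@@@@@@@@@@@@@@@@@@@@@%==
@@@@@@@@@%@@@%-.:---::::-:::.-%@@@@@@@@@@@@@@@@@@@@@@@@@@@@@@*--
@@@@@@@@@@@@@%+:----:..:::::.+@@@@@@@@@@@@@@@@@@@@@@@@@@@@@@@*-.
@@@@@@@@@@@@@@+:----:-:::::..*%%%%%%%%%%%@@@@@@@@@@@@@@@@@@@@+:.
@@@@@@@@@@@@@@+----:-==-::..:*%%%%%%%%%%%%%%%%%@@@@@@@@@@@@@@+::
@@@@@@@@@@@@@*=....::=++=:..=%%%%%%%%%%%%%%%%%%%%%%%%%%@@@@@@+::
@@@@@@@@@@@@%*=.....:--=+=-.--*%%%%%%%%%%%%%%%%%%%%%%%%%%%%%%=.:
@@@@@@@@@@@@@@%=:....:--=++==-+%%%%%%%%%%%%%%%%%%%%%%%%%%%***-.:
@@@@@@@@@@@@@@@@%**+==--:-=+=*%%%%%%%%%%%%%%%%%%%%%%%%%+=====-.:
@@@@@@@@@@@@@@@@@@%@@@@@*-:=+=*%@%%%%%%%%%%%%%%%%%%%%%%%+====-::
@@@@@@@@@@@@@@@@@*====+++=---=++****%*%+++******%%*%%%%%*=====-:
@@@@@@@@@@@@@@@@%=:::-:====--:=+++**+-:=============%@@%%=---:--
@@@@@@@@@@@@@@@@*-:::::======-:-=+***=-=======+=====%@@*++----::
@@@@@@@@@@@@@@@%+:::::------=+++*%***+============+=*%*+=+=----:
@@@@@@@@@@@@@@@%-:::::::::::-==+++++++==+=========+=*++++++-----
@@@@@@@@@@@@@@@*::::::======-------:---=============*+++++++-:--
@@@@@@@@@@@@@@%+:::::===========-------=+===========*+++++++=---
@@@@@@@@@@@@@@%+---=-=================+========+====++=++++=+===
@@@@@@@@@@@%=-:-====================================%@@@*=======
@@@@@@@@@@@*-::..:.:::::.:.:::::::------------------=---*@@@@@@@
@@@@@@@@@@%+-::::::::::::::::::::::.::::.::::..::.::----+@@@@@@@
@@@@@@@@@@*=:-:::::::::::::::::::::::::::::::::::::-::--+%@@@@@@
@@@@@@@@@%=.--:.::::::::::::::.::::::::::::::::::::::---+@@@@@@@
@@@@@@@@%+.-%%++-::::::::::::::---:::::::::::::::::-----+%@@@@@@
```

The lever's arm and grip now lean away, with the grip at the predicted "on" spot (318,170). The selector still reads −0.314 against the tab's −0.336, and the arm is clear of everything.

```bash
python3 -c "
from station import bot
print(bot.hand_in())"
```

```text
the job is handed in; nothing more can be done
None
```

I turned the selector nose onto the tab (about 0.02 rad off in the top view), then threw the isolator lever over to on, with the arm clear of everything, and handed the job in at about 24 s; no verdict came back, and I didn't re-measure the bystanders afterwards.

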